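# Lock the push-and-turn cap of a tub before it goes on the shelf

### The job

The cap of the short, wide tub in the plywood cradle is standing up, not locked. Press it down against its spring and, while it is down, twist it clockwise (seen from above) as far as it goes, then let go so that its lugs catch and it stays down. Leave the tall bottle, which has the same cap, where it stands.

Things in the scene. Friction and masses are not known exactly. Their poses are not given: they have to be found in the camera images.
- cap_top (a point): Centre of the flat top of the raised cap (plain grey ribbed cylinder, 56 mm across, 28 mm tall, axis z up; grip any diameter) on the short white tub. 148 mm above the bench with the cap up; moves with it. The fixed tub is 84 mm across, shoulder at 85 mm, in a 110 mm square plywood cradle; its collar, 44 mm across, ends at 107 mm, so fingers beside the cap may reach below it.
- cap_down (a joint): Depth of the cap, m: 0 up (underside 13 mm above the collar), 0.013 bottom. The spring pushes up with 3 N at the top, 14 N at the bottom. Inside the collar its two lugs must pass below two ribs: it turns on only when pressed deeper than 0.0105. Turned home and released, it rises into the catch and stays at about 0.0085; not turned far enough, it hangs at 0.0105 or springs up.
- cap_turn (a joint): Turn of the cap, rad, growing clockwise seen from above. Starts between -0.1 and 0.1 (any tub yaw); unpressed it is blocked at about 0.2; the lugs are past the ribs from about 0.9; hard stop at 1.19 (68 degrees). Needs under 0.15 N m; the grip may slip at the stop without harm.
- tall_bottle: Bystander: loose, slim white bottle, 62 mm across and 185 mm tall, with the same grey cap, already locked. Origin: centre of its underside, z up. Stands upright 0.22 m or more from the tub, to its left or right.

How it is judged:
At the end, for the whole second after the job is handed in: The tub's cap is locked and released: turned clockwise by more than 0.8 rad, caught by its lugs so that it stays down between 6 and 9.8 mm; the tall bottle stands upright within 30 mm of its start (value of joint cap_turn above 0.8 rad and value of joint cap_down between 0.006 and 0.0098 m and distance of tall_bottle from where it was at the start of the episode below 0.03 m and angle between tall_bottle's own z axis and vertical below 0.17 rad); the robot touches nothing.
It fails at once if the tall bottle is moved by more than 30 mm or tipped (distance of tall_bottle from where it was at the start of the episode above 0.03 m or angle between tall_bottle's own z axis and vertical above 0.17 rad).
It also fails if it takes over 30 s, if anything falls off the work surface, if the arm or the gripper's body presses on something with over 40 N, if the wrist force passes 120 N, or if a joint passes its speed limit or range.

### The arm

A 6-joint arm with a two-finger parallel gripper is mounted at the origin on the work surface. World frame = base frame: x ahead of the robot, y to its left, z up, the work surface at z = 0. Lengths are in m, angles in rad, forces in N, time in s.
With the tool pointing down it reaches from about 0.25 to 0.775 m from the base axis. Payload 8.9 kg.
Tool frame: the origin (TCP) lies at the very end of the fingers, on their centre line; the grasp point (between the pads) lies 19 mm behind it; y points along the fingers, x is the direction in which the jaws open and shut, and the axes are right-handed (so a half turn about y gives the same grasp; the last joint's range is limited). The gripper opens to 85 mm and grips with 20 to 120 N. Pads are 22 mm wide; open, the fingers measure 114 mm over their backs; the gripper's body (76 mm by 85 mm) begins 54 mm behind the grasp point. The pads swing forward as they close: fully open they stand 13 mm farther back than shut.
Start: joints at [1.075, 0.291, -0.153, 1.127, 0, 1.431], TCP at [0.183, 0.492, 0.231] pointing down, gripper open.
Joint ranges: [-2.52, 2.52], [-0.91, 1.74], [-1.3, 1.37], [-1.96, 2.02], [-1.52, 1.47], [-3.14, 3.14]. Speed limits (rad/s): [2.22, 2.22, 2.79, 3.14, 3.14, 3.14].

### API

Orientations are given as a 3x3 rotation matrix whose columns are the frame's x, y, z axes.
In Python, from cell import env gives the robot as it stands. The module is installed in compiled form; this text tells all that it offers.
- The arm moves only by the shell command python3 -m creep 'ROWS' [OPENING] [FORCE]. ROWS is JSON, a list of rows, each a list of 4 numbers: the shift along the tool's x, y, z normalised to -1 to 1, where 1 is 0.05 m, then the turn about the tool's y normalised to -1 to 1, where 1 is 4 degrees. In form: [[tx, ty, tz, turn], ...]. A call has 1 to 10 rows; each row shifts and turns the commanded pose from where the row before left it, along the tool's axes as they then stand; what a row does not reach is not made up. A row lasts 1/10 s, in which the tool goes at most 50 mm and 8.59 degrees, less where a joint would pass 70% of its speed; a pose out of reach is approached as far as the arm can. A call with a number of a shift or a turn outside -1 to 1 is refused whole. A call with a gripper value outside its range is refused whole. OPENING is the opening in per cent of the stroke, from 0 (shut) to 100 (fully open), set as the call begins (- or left out, the last holds). The fingers move at their own pace and stop on an object; FORCE is the grip in N (left out, the last holds). Time passes only in rows, so rows that do not move let the fingers close. It gives the time, the measured TCP pose, the force and the opening at its end, in the units of the state.
- env.state(): the state, without advancing time (a new reading comes with each control period).
- env.get_image(name): name is "scene" or "top" or "wrist"; returns a dict with "frame" (480x640x3 uint8, blue, green, red), "mtx" (3x3 intrinsics, pixels), "R" (3x3) and "t" (3): a world point X has camera coordinates R X + t. Camera axes: x right, y down, z forward; pixel columns grow to the right and rows downward; lengths in m; the calibration is good to about 2 mm. A picture is of the moment at which its call begins. There is no depth.
- env.job_done(): hands the job in, once; it reports no verdict.
Trained networks look in a picture, given as the dict that the camera call returned (one of the last four; its "shot" number tells which), for a name from the list of things; names that differ only in an ending like _2 or _b are one class to them, and where a whole thing is asked for, a point or a joint stands for the part that bears it (a point fixed in the world has none). Each returns a list of dicts, best first, with "score" (0 to 1); they miss things now and then, are a little off and sometimes report something else, mostly with a low value. They report only what shows in the picture. A call takes as long as a camera call.
- env.spot_in(thing, picture): "rect" ([centre column, centre row, width, height] in pixels, round what is visible of it).
- env.place_of(thing, picture): "uv" ([column, row] in pixels: a listed point, or the origin of a listed thing).
The state is a dict: "clock": time; "joint_pos": joint angles; "dq": joint speeds; "effort": joint torques, N m; "tcp_pos": TCP position; "tool_rot": TCP orientation; "ft_force": force on the tool from outside, world axes, zero at the start; "ft_torque": the same for the moment, N m; "finger_gap": finger opening in m.
Only numpy, scipy, OpenCV 4.12 (cv2) and the standard library are available. Lean on these libraries where they do the work, as an engineer would, in place of code of your own. Each camera call takes 0.05 s, during which the arm holds its last target.

## Working session

There is one attempt and no reset: what is moved stays moved. The work goes in short steps, Python scripts to look and compute and a shell command to move; the robot and the scene stay as the last step left them, time stands still between calls to the robot, and variables do not carry over. Pictures are saved under pics/ and viewed, and the job is handed in when it is done.

```bash
mkdir -p pics; python3 - <<'E'
from cell import env
import cv2,numpy as np
s=env.state();print(s['clock'],s['tcp_pos'],s['tool_rot'],s['finger_gap'],s['ft_force'])
for n in("scene","top"):
    p=env.get_image(n);cv2.imwrite(f"pics/{n}0.png",p["frame"])
    for th in("cap_top","tall_bottle"):
        for d in env.place_of(th,p)[:3]:
            u=d["uv"];ray=p["R"].T@(np.linalg.inv(p["mtx"])@[u[0],u[1],1]);c=-p["R"].T@p["t"]
            z=.148 if th=="cap_top" else 0
            print(n,th,u,d["score"],c+ray*(z-c[2])/ray[2])
        print([ (d['rect'],d['score']) for d in env.spot_in(th,p)[:3]])
E
```

```text
0.0 [0.18315706 0.49155394 0.23074374] [[ 3.49250204e-01 -6.29452283e-04 -9.37029295e-01]
 [ 9.37028631e-01 -1.13221486e-03  3.49250717e-01]
 [-1.28075515e-03 -9.99999161e-01  1.94388541e-04]] 0.08594496456378922 [0.08037179 0.36586818 0.93430149]
scene cap_top [271.3, 304.0] 0.71 [ 0.61715879 -0.1267844   0.148     ]
[([272.5, 309.6, 43.0, 46.7], 0.85)]
scene tall_bottle [366.3, 227.9] 0.87 [0.53237566 0.15290491 0.        ]
[([367.9, 185.3, 41.9, 104.3], 0.72)]
top cap_top [375.7, 192.4] 0.89 [ 0.61927212 -0.12215317  0.148     ]
[([380.2, 197.2, 40.2, 37.4], 0.77)]
top tall_bottle [214.7, 277.5] 0.61 [0.52816473 0.15488949 0.        ]
[([202.3, 270.1, 63.3, 53.5], 0.89), ([376.4, 195.9, 37.2, 38.1], 0.6)]
```

View pics/scene0.png

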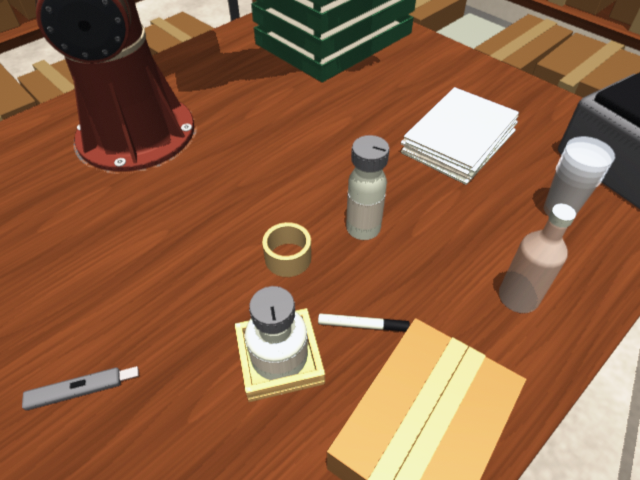

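View pics/top0.png

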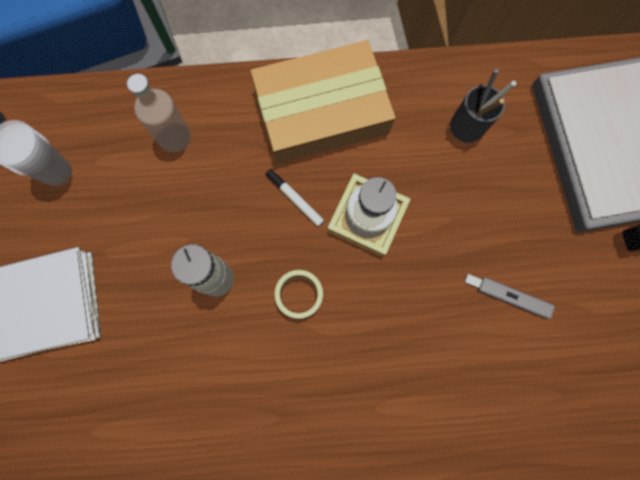

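The scene view shows the tub cap at about (272,304) and the tall bottle at about (368,185). In the top view they are at (378,195) and (200,272). The networks agree with both pictures. Next I move above the tub, rising first, because the path passes about 9 cm from the bottle.

```bash
python3 -m creep '[[0,-0.3,0,0],[-0.3,-0.3,-0.4,0],[-0.5,0,-0.74,0],[-0.5,0,-0.74,0],[-0.5,0,-0.74,0],[-0.5,0,-0.74,0],[-0.5,0,-0.74,0],[-0.5,0,-0.74,0],[-0.5,0,-0.74,0],[-0.5,0,-0.74,0]]' 100 80; python3 -c "
from cell import env
s=env.state();print(s['joint_pos'],s['tcp_pos'])"
```

```text
clock: 1.5
tcp_pos: [0.4052, 0.1785, 0.2615]
tool_rot: [[0.349, 0.001, -0.937], [0.937, 0.0, 0.349], [0.0, -1.0, -0.001]]
ft_force: [0.7, 0.7, -0.4]
finger_gap: 0.0859
[ 2.49411163e-01  1.16295536e-01 -2.95070764e-01  1.15876094e+00
  6.61324820e-05  6.06160025e-01] [0.40517903 0.1784549  0.26154425]
```

```bash
python3 -m creep '[[-0.52,0,-0.76,0],[-0.52,0,-0.76,0],[-0.52,0,-0.76,0],[-0.52,0,-0.76,0],[-0.52,0,-0.76,0],[-0.52,0,-0.76,0],[-0.52,0,-0.76,0],[-0.5,0,-0.7,0],[0,0,0,0]]'; cat > m.py <<'E'
from cell import env
import cv2,numpy as np,sys
tag=sys.argv[1]
s=env.state();print(s['clock'],s['joint_pos'],s['tcp_pos'])
for n in sys.argv[2:]:
    p=env.get_image(n);cv2.imwrite(f"pics/{n}{tag}.png",p["frame"])
    for th in("cap_top",):
        for d in env.place_of(th,p)[:3]:
            u=d["uv"];ray=p["R"].T@(np.linalg.inv(p["mtx"])@[u[0],u[1],1]);c=-p["R"].T@p["t"]
            print(n,th,u,d["score"],c+ray*(.148-c[2])/ray[2],c)
E
python3 m.py 1 wrist top
```

```text
clock: 2.4
tcp_pos: [0.616, -0.1235, 0.2599]
tool_rot: [[0.353, -0.0, -0.936], [0.936, -0.001, 0.353], [-0.001, -1.0, -0.0]]
ft_force: [-0.7, 0.6, -1.3]
finger_gap: 0.0853
2.4 [-3.13622683e-01  4.82724320e-01  2.10082430e-01  1.29788300e+00
 -1.00814426e-03  4.70857600e-02] [ 0.61603524 -0.12350174  0.25985171]
wrist cap_top [315.8, 231.9] 0.96 [ 0.61652137 -0.12412814  0.148     ] [ 0.54107213 -0.09437021  0.4020739 ]
```

View pics/wrist1.png

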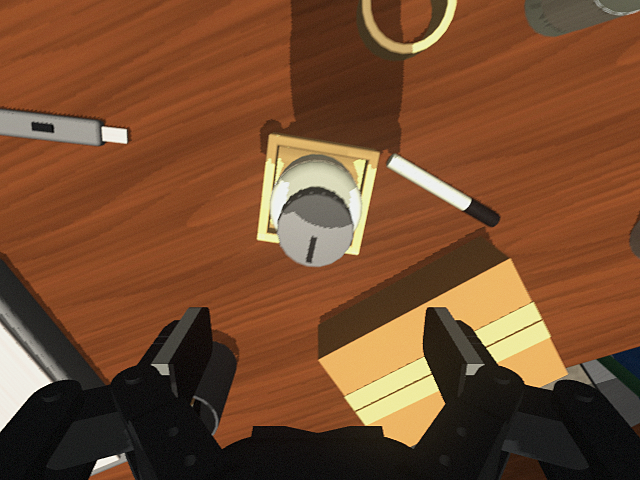

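The wrist view shows the cap top centred at about (316,230), which puts it at (0.6165, -0.124). That matches the top and scene cameras and lies within 1 mm of the TCP. Nothing stands in the way, so I descend.

```bash
python3 -m creep '[[0,0.5,0,0],[0,0.5,0,0],[0,0.5,0,0],[0,0.5,0,0],[0,0.5,0,0],[0,0.4,0,0],[0,0,0,0]]'; python3 m.py 2 wrist scene
```

```text
clock: 3.3
tcp_pos: [0.6119, -0.1172, 0.1143]
tool_rot: [[0.348, -0.004, -0.938], [0.938, 0.001, 0.348], [-0.0, -1.0, 0.004]]
ft_force: [-0.6, 1.0, -0.6]
finger_gap: 0.0855
3.3 [-3.06506242e-01  5.59686158e-01 -5.16356255e-02  9.63927699e-01
  1.03793962e-04  4.88040174e-02] [ 0.61189466 -0.11715317  0.11425296]
wrist cap_top [299.7, 373.4] 0.59 [ 0.61633539 -0.12467709  0.148     ] [ 0.53739989 -0.08879722  0.25688449]
scene cap_top [269.5, 304.7] 0.98 [ 0.61638249 -0.129064    0.148     ] [ 0.90811566 -0.31812949  0.68228668]
```

View pics/wrist2.png

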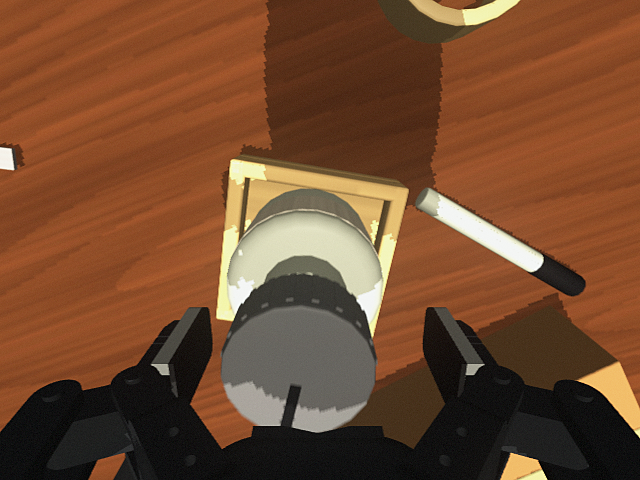

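View pics/scene2.png

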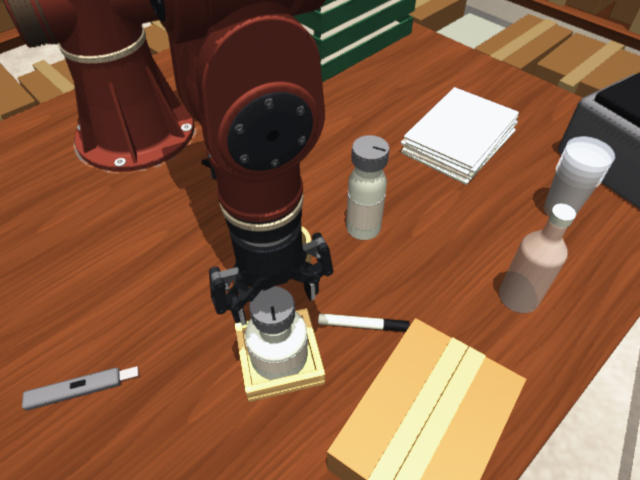

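Since the last reading the tool has settled about 8 mm short of the cap axis: the cap is at column 300 and the finger midpoint at 318 in the wrist view. I correct that before closing.

```bash
python3 -m creep '[[-0.11,0,-0.14,0],[0,0,0,0],[0,0,0,0]]'; python3 m.py 3 wrist top
```

```text
clock: 3.8
tcp_pos: [0.6191, -0.127, 0.1167]
tool_rot: [[0.35, 0.001, -0.937], [0.937, -0.0, 0.35], [0.0, -1.0, -0.001]]
ft_force: [0.2, 0.8, -0.1]
finger_gap: 0.0853
3.8 [-3.17992828e-01  5.69598389e-01 -2.70395092e-02  9.73454768e-01
  1.07193740e-05  3.93293441e-02] [ 0.61909094 -0.12703059  0.11670289]
wrist cap_top [318.7, 344.3] 0.97 [ 0.61610329 -0.12465658  0.148     ] [ 0.54397107 -0.09830202  0.25892523]
```

View pics/wrist3.png

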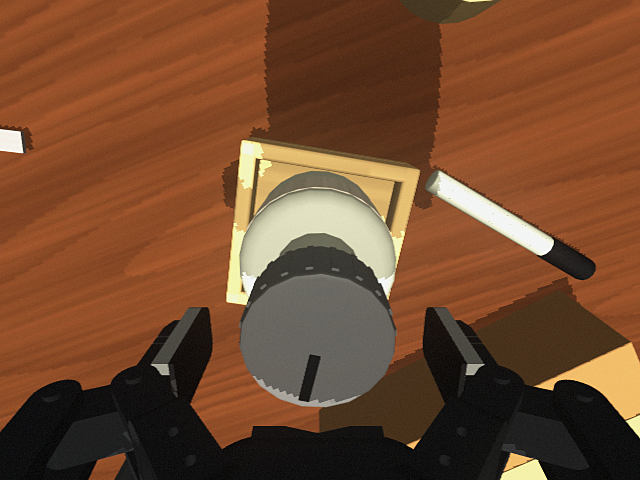

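```bash
python3 -m creep '[[0.02,0.03,0.07,0],[0,0,0,0],[0,0,0,0]]'; python3 -m creep '[[0,0,0,0],[0,0,0,0],[0,0,0,0],[0,0,0,0],[0,0,0,0],[0,0,0,0],[0,0,0,0]]' 0 70; python3 m.py 4 wrist
```

```text
clock: 4.3
tcp_pos: [0.6156, -0.1242, 0.1147]
tool_rot: [[0.349, -0.0, -0.937], [0.937, 0.0, 0.349], [-0.0, -1.0, 0.0]]
ft_force: [0.5, -0.3, -0.1]
finger_gap: 0.0852
clock: 5.0
tcp_pos: [0.6155, -0.1256, 0.1151]
tool_rot: [[0.35, -0.001, -0.937], [0.937, -0.002, 0.35], [-0.002, -1.0, -0.0]]
ft_force: [-3.3, -4.9, 4.0]
finger_gap: 0.0543
5.0 [-0.31659632  0.56468144 -0.04020031  0.96582964 -0.00191476  0.04109732] [ 0.61548459 -0.12558297  0.11514954]
wrist cap_top [317.8, 354.3] 0.84 [ 0.61518707 -0.1244547   0.148     ] [ 0.54051206 -0.09655454  0.25740434]
```

View pics/wrist4.png

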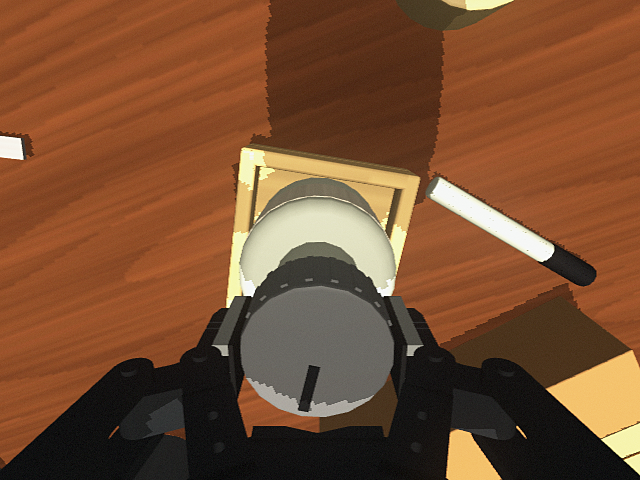

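The gap is 54 mm, so the cap is held on its diameter between the pads at about columns 235 and 400. Now I press down.

```bash
python3 -m creep '[[0,0.1,0,0],[0,0.1,0,0],[0,0.05,0,0],[0,0,0,0],[0,0,0,0]]'
```

```text
clock: 5.6
tcp_pos: [0.6155, -0.1256, 0.1036]
tool_rot: [[0.35, 0.0, -0.937], [0.937, -0.002, 0.35], [-0.002, -1.0, -0.001]]
ft_force: [-6.7, -3.4, 13.3]
finger_gap: 0.0544
```

```bash
python3 -m creep '[[0,0.06,0,0],[0,0,0,0],[0,0,0,0]]'
```

```text
clock: 5.9
tcp_pos: [0.6156, -0.1256, 0.1028]
tool_rot: [[0.35, 0.001, -0.937], [0.937, -0.003, 0.35], [-0.002, -1.0, -0.002]]
ft_force: [-14.4, -2.3, 32.4]
finger_gap: 0.0546
```

The force jumped to 32 N, so the cap is at its bottom stop. Now I twist clockwise, which is a positive turn about the downward tool y.

```bash
python3 -m creep '[[0,0,0,0.5],[0,0,0,1],[0,0,0,1],[0,0,0,1],[0,0,0,1],[0,0,0,1],[0,0,0,0]]'; python3 m.py 5 wrist
```

```text
clock: 6.6
tcp_pos: [0.6157, -0.1255, 0.1028]
tool_rot: [[0.677, 0.001, -0.736], [0.736, -0.003, 0.677], [-0.001, -1.0, -0.003]]
ft_force: [-13.3, -1.5, 31.6]
finger_gap: 0.0544
6.6 [-0.3163715   0.57428932 -0.05830896  0.93597969 -0.00200841  0.42756854] [ 0.61572257 -0.12554519  0.10284378]
wrist cap_top [315.0, 355.3] 0.89 [ 0.60876573 -0.11874731  0.148     ] [ 0.55677921 -0.06986715  0.24488096]
```

View pics/wrist5.png

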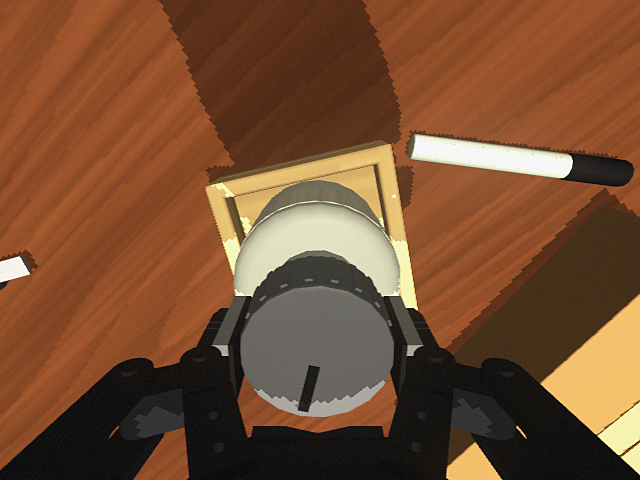

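The cap mark at (311,388) keeps its place between the pads while the cradle has rotated in the view, so the cap turns with the grip. I carry on.

```bash
python3 -m creep '[[0,0,0,1],[0,0,0,1],[0,0,0,1],[0,0,0,1],[0,0,0,1],[0,0,0,1],[0,0,0,1],[0,0,0,1],[0,0,0,1],[0,0,0,0]]';python3 -c "
from cell import env
s=env.state();print(s['ft_torque'],s['joint_pos'])"
```

```text
clock: 7.7
tcp_pos: [0.6159, -0.1255, 0.1029]
tool_rot: [[0.98, 0.002, -0.197], [0.197, -0.003, 0.98], [0.001, -1.0, -0.003]]
ft_force: [-12.6, -1.7, 32.0]
finger_gap: 0.0543
[-0.13516244  2.48339629 -0.08332659] [-0.31625684  0.57434718 -0.05814911  0.93572071 -0.00186865  1.05584249]
```

```bash
python3 -m creep '[[0,0,0,1],[0,0,0,1],[0,0,0,0.7],[0,0,0,0.7],[0,0,0,0]]';python3 -c "
from cell import env
s=env.state();print(s['ft_torque'],s['joint_pos'])"; python3 m.py 6 wrist
```

```text
clock: 8.2
tcp_pos: [0.616, -0.1263, 0.1022]
tool_rot: [[0.999, 0.002, 0.038], [-0.038, -0.004, 0.999], [0.002, -1.0, -0.004]]
ft_force: [-10.4, -4.5, 23.4]
finger_gap: 0.0541
[-0.98088771  1.94443332 -0.03513711] [-0.31677881  0.57528504 -0.05835471  0.93452921 -0.00306415  1.29237441]
8.2 [-0.31677881  0.57528504 -0.05835471  0.93452921 -0.00306415  1.29237441] [ 0.61596429 -0.12625196  0.10220856]
wrist cap_top [317.1, 356.0] 0.83 [ 0.61724393 -0.11541264  0.148     ] [ 0.61984469 -0.04427321  0.24415091]
```

View pics/wrist6.png

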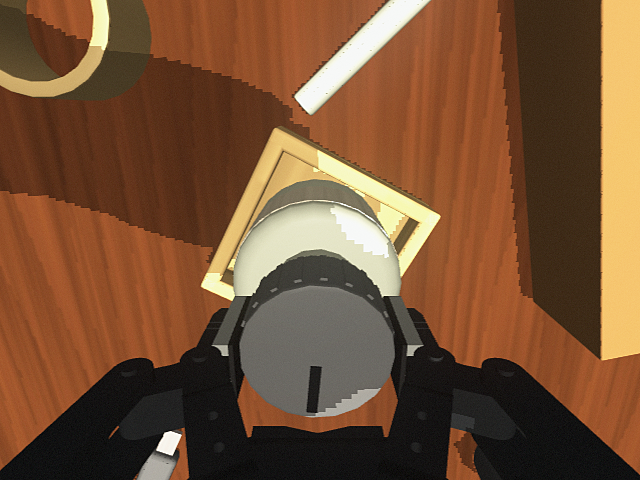

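The mark slipped about 8° against the grip at 72° of tool turn, so the cap is against its hard stop. I ease up so the lugs catch, then open.

```bash
python3 -m creep '[[0,-0.05,0,0],[0,-0.05,0,0],[0,0,0,0],[0,0,0,0]]';  python3 -m creep '[[0,0,0,0],[0,0,0,0],[0,0,0,0],[0,0,0,0],[0,0,0,0],[0,0,0,0]]' 100; python3 m.py 7 wrist
```

```text
clock: 8.7
tcp_pos: [0.6159, -0.1262, 0.1058]
tool_rot: [[0.999, 0.001, 0.037], [-0.037, -0.003, 0.999], [0.001, -1.0, -0.003]]
ft_force: [-6.2, -5.8, 11.4]
finger_gap: 0.0545
clock: 9.3
tcp_pos: [0.6158, -0.1243, 0.1042]
tool_rot: [[0.999, -0.0, 0.036], [-0.036, 0.0, 0.999], [-0.0, -1.0, 0.0]]
ft_force: [-0.8, -0.4, -0.2]
finger_gap: 0.0851
9.3 [-3.15546932e-01  5.74517784e-01 -5.40215989e-02  9.42440319e-01
  2.57431972e-05  1.29083154e+00] [ 0.61580035 -0.12433581  0.10418582]
wrist cap_top [319.4, 366.1] 0.56 [ 0.6176673 -0.1189914  0.148    ] [ 0.61969285 -0.04289551  0.24645969]
```

View pics/wrist7.png

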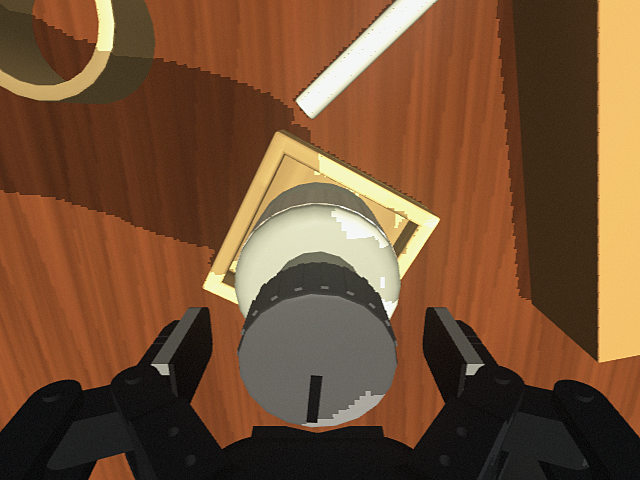

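Released and clear of the cap. I retract straight up and check the cap height.

```bash
python3 -m creep '[[0,-0.3,0,0],[0,-0.6,0,0],[0,-0.6,0,0],[0,-0.6,0,0],[0,-0.6,0,0],[0,-0.4,0,0],[0,0,0,0],[0,0,0,0]]'; python3 m.py 8 wrist scene; python3 - <<'E'
from cell import env
import numpy as np
from scipy.optimize import least_squares
P=[]
for n in("wrist","scene"):
    p=env.get_image(n)
    for d in env.place_of("cap_top",p)[:1]:
        P.append((p,np.array(d["uv"])))
    for X in ([.6164,-.1247,.148],[.6164,-.1247,.1395],[.6164,-.1247,.1375],[.6164,-.1247,.135]):
        c=p["mtx"]@(p["R"]@X+p["t"]);print(n,X[2],c[:2]/c[2],d["uv"])
    for d in env.place_of("tall_bottle",p)[:1]:
        print("bottle",n,d)
f=lambda X:np.concatenate([(lambda c:c[:2]/c[2]-u)(p["mtx"]@(p["R"]@X+p["t"])) for p,u in P])
r=least_squares(f,[.6164,-.1247,.14]);print(r.x,r.fun)
E
```

```text
clock: 10.2
tcp_pos: [0.6159, -0.1245, 0.2592]
tool_rot: [[0.999, 0.0, 0.036], [-0.036, -0.0, 0.999], [0.0, -1.0, -0.0]]
ft_force: [-0.3, 0.2, -0.6]
finger_gap: 0.0856
10.2 [-3.15665726e-01  4.82818460e-01  2.08526418e-01  1.29611115e+00
  6.86531681e-06  1.29077928e+00] [ 0.6159028  -0.12445368  0.25919021]
wrist cap_top [319.9, 228.8] 0.86 [ 0.61896842 -0.12150599  0.148     ] [ 0.61972181 -0.04297447  0.40143041]
scene cap_top [274.2, 308.2] 0.79 [ 0.62434231 -0.12818105  0.148     ] [ 0.90811566 -0.31812949  0.68228668]
wrist 0.148 [317.72546574 233.94798691] [319.3, 229.2]
wrist 0.1395 [317.73049595 230.40017977] [319.3, 229.2]
wrist 0.1375 [317.73163668 229.59561915] [319.3, 229.2]
wrist 0.135 [317.73304066 228.60538705] [319.3, 229.2]
scene 0.148 [272.17864278 302.64515654] [274.4, 306.7]
scene 0.1395 [272.70830944 306.31791695] [274.4, 306.7]
scene 0.1375 [272.83136123 307.17117009] [274.4, 306.7]
scene 0.135 [272.98434504 308.23197477] [274.4, 306.7]
bottle scene {'uv': [363.7, 227.5], 'score': 0.97}
[ 0.61773358 -0.12375018  0.13929988] [ 0.18867689 -0.16768414 -0.41977302 -0.09563365]
```

View pics/scene8.png

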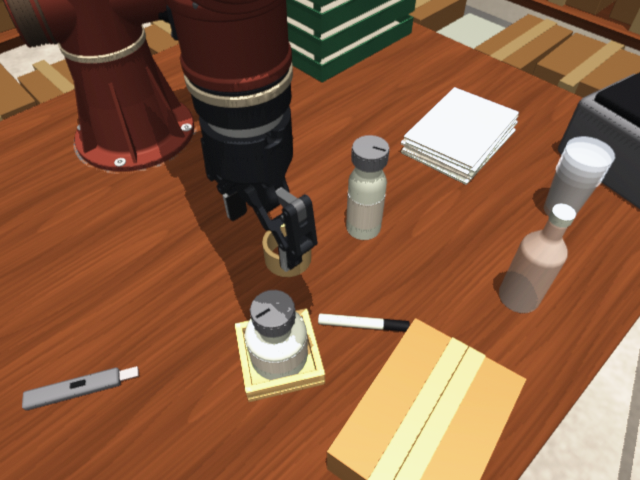

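View pics/wrist8.png

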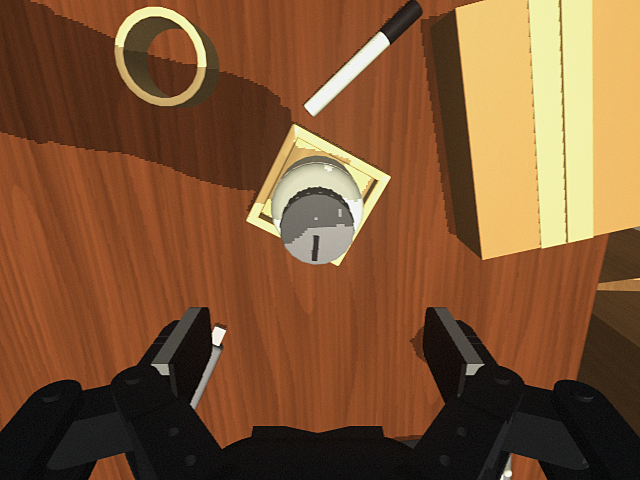

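The cap mark has turned about 64°. Triangulation puts the cap top at z ≈ 0.139, about 8.7 mm down, which is the catch depth. The bottle is unmoved at (368,185), and the gripper is clear.

```bash
python3 -c "
from cell import env
print(env.job_done())"
```

```text
the job is handed in; nothing more can be done
None
```

I pressed the tub's cap to its bottom stop, twisted it clockwise until it reached the hard stop, then eased up, opened and backed off 15 cm straight up. The job was handed in at about 10.5 s on the robot's clock, and no verdict is reported.

**Last checks:**
- **Turn:** the tool turned about 72° and the grip slipped about 8° at the stop, so the cap mark moved roughly 64° (1.12 rad), read by eye from the pictures.
- **Depth:** two cameras put the cap top at z ≈ 0.139, about 8.7 mm down. That matches the 8.5 mm catch, but the cameras' 2 mm calibration error cannot by itself rule out the 10.5 mm hang. The slip at the stop and the turn past 0.9 rad are what point to the catch.
- **Bottle:** the tall bottle stands where it was in the pictures. The network's reading of its base shifted 3 px, within its usual error.
- **Contact:** the gripper was clear of everything and the wrist force was close to zero.

No check failed. Early position readings were taken before the arm had settled and were up to 8 mm off, which I corrected before gripping.

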